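Align the filter cover's quarter-turn fasteners and hold the cover shut

TASK

The aluminium filter cover on top of the white bench unit stands slightly open on its springy gasket. Turn both quarter-turn fasteners until their slots line up with the black marks, then press the cover down flush against its frame and finish while still holding it pressed down with the fingers, since it springs up if let go. Leave the well plate, the bottle and the black adapter where they are.

Things in the scene. Friction and masses are not known exactly. Their poses are not given: they have to be found in the camera images.
- unit: white bench unit, fixed, 300 (x) x 270 (y) x 110 mm high. Origin at the centre of its underside, on the bench; z up; its x axis points from the cover's free edge to its hinge (away from the robot when not turned). The aluminium cover, 174 x 210 x 6 mm, lies on its top frame: hinge line along y at x = +100 mm and z = 110 mm, free edge at x = -75 mm
- cover (a joint): opening angle of the cover about its hinge, rad: 0 = flush on the frame, 0.10 = the upper stop, where its gasket spring holds it at the start (free edge about 17 mm up). With both fasteners lined up about 7.5 N at the press pad shuts it (about 2 N starts it moving); with a fastener out of line it is blocked at about 0.08
- fastener_left (a joint): quarter-turn fastener on the left of the cover, seen from the robot (+ y in unit), rad: the angle of its wing and slot about the fastener's own upward axis, positive anticlockwise from above. 0 = slot in line with the black marks (wing parallel to the unit's x axis). Starts 0.6 to 1.45 rad off, stiff with friction of about 0.06 N m and stays where left; stops at -1.75 and 1.75. The cross bar under the cover enters its receptacle only within about 0.2 rad of 0
- fastener_right (a joint): quarter-turn fastener on the right of the cover, seen from the robot (- y in unit), rad: the angle of its wing and slot about the fastener's own upward axis, positive anticlockwise from above. 0 = slot in line with the black marks (wing parallel to the unit's x axis). Starts 0.6 to 1.45 rad off, stiff with friction of about 0.06 N m and stays where left; stops at -1.75 and 1.75. The cross bar under the cover enters its receptacle only within about 0.2 rad of 0
- left_grip (a point): point on the left fastener's axis, inside its upright steel wing, 26 mm above the cover's top face: the height to grip. The wing is 40 mm long (along this point's x), 12 mm thick (y) and rises from 4 to 34 mm above the cover, with a 3.6 mm wide dark slot running along its top edge; round flange of 30 mm diameter, 4 mm high, below it. The point's z axis is the fastener's axis. The other wing is 120 mm away
- right_grip (a point): point on the right fastener's axis, inside its upright steel wing, 26 mm above the cover's top face: the height to grip. The wing is 40 mm long (along this point's x), 12 mm thick (y) and rises from 4 to 34 mm above the cover, with a 3.6 mm wide dark slot running along its top edge; round flange of 30 mm diameter, 4 mm high, below it. The point's z axis is the fastener's axis. The other wing is 120 mm away
- press_pad (a point): centre of the top face of the black rubber pad, 26 (x) x 46 (y) x 4 mm, in the middle of the cover's free edge between the two fasteners; moves with the cover, x axis towards the hinge, z out of the cover. In unit, at (-55, 0, 120) mm when the cover is flush
- wellplate: bystander: white six-well plate, loose, 128 x 86 x 20 mm, on the bench on the +y side of the unit; origin at the centre of its underside
- bottle: bystander: glass bottle with white cap, loose, 64 mm diameter, 145 mm high, on the bench on the -y side of the unit; origin at the centre of its underside
- adapter: bystander: black power adapter, loose, 75 x 110 x 50 mm, on the bench on the -y side of the unit, further from the robot than the bottle; origin at the centre of its underside

How it is judged:
On the way:
1. both slots in line with the marks (within 0.17 rad) while the cover is still up (value of joint fastener_left between -0.17 and 0.17 rad and value of joint fastener_right between -0.17 and 0.17 rad and value of joint cover above 0.05 rad), for 0.2 s.
At the end, for the whole second after the job is handed in: both fasteners within 0.17 rad of the marks, the cover flush on its frame (joint under 0.018 rad, about 3 mm at the free edge) and the fingers pressing on it (or on its fasteners) with more than 3 N, through the last second (value of joint fastener_left between -0.17 and 0.17 rad and value of joint fastener_right between -0.17 and 0.17 rad and value of joint cover below 0.018 rad and contact force between the fingers and cover above 3 N); the arm keeps its last pose, push and grip.
It fails at once if the wellplate is disturbed (moved more than 30 mm) (distance of wellplate from where it was at the start of the episode above 0.03 m).
It fails at once if the bottle is disturbed (moved more than 30 mm) (distance of bottle from where it was at the start of the episode above 0.03 m).
It fails at once if the adapter is disturbed (moved more than 30 mm) (distance of adapter from where it was at the start of the episode above 0.03 m).
It also fails if it takes over 58 s, if anything falls off the work surface, if the arm or the gripper's body presses on something with over 40 N, if the wrist force passes 120 N, or if a joint passes its speed limit or range.

ROBOT

A 6-joint arm with a two-finger parallel gripper is mounted at the origin on the work surface. World frame = base frame: x ahead of the robot, y to its left, z up, the work surface at z = 0. Lengths are in m, angles in rad, forces in N, time in s.
With the tool pointing down it reaches from about 0.25 to 0.85 m from the base axis. Payload 12.5 kg.
Tool frame: the origin (TCP) lies midway between the tips of the shut fingers; the grasp point (between the pads) lies 19 mm behind it; z points along the fingers, x is the direction in which the jaws open and shut, and the axes are right-handed (so a half turn about z gives the same grasp; the last joint's range is limited). The gripper opens to 93 mm and grips with 3 to 60 N. Pads are 15 mm wide; open, the fingers measure 128 mm over their backs; the gripper's body (75 mm by 188 mm) begins 65 mm behind the grasp point.
Start: joints at [1.032, 0.351, 1.652, -0, 1.139, -0.085], TCP at [0.241, 0.494, 0.219] pointing down, gripper open.
Joint ranges: [-2.75, 2.75], [-0.79, 2.1], [0.01, 2.65], [-1.57, 4.71], [0.07, 3.14], [-2.87, 2.87]. Speed limits (rad/s): [2.22, 2.22, 2.79, 3.14, 3.14, 3.14].

INTERFACE

Orientations are given as [roll, pitch, yaw] about the fixed x, y, z axes, in that order (R = Rz(yaw) Ry(pitch) Rx(roll)).
In Python, from cell import env gives the robot as it stands. The module is installed in compiled form; this text tells all that it offers.
- The arm moves only by the tool step_arm, never from a script. Its argument "steps" is a list of rows, each a list of 7 numbers: the shift along the world's x, y, z in m, then the turn, a rotation vector about the world's x, y, z in rad, then the finger opening in m, from 0 to 0.093. A call has 1 to 5 rows; each row is the pose to reach, as a shift and turn from the pose measured when the call began; what a row does not reach only later rows make up. A row lasts 1/8 s, in which the tool goes at most 62.5 mm and 10.7 degrees, less where a joint would pass 70% of its speed; a pose out of reach is approached as far as the arm can. A call with a gripper value outside its range is refused whole. The fingers move at their own pace and stop on an object; "squeeze" is the grip in N (left out, the last holds). Time passes only in rows, so rows that repeat a pose let the fingers close. It gives the time, the measured TCP pose, the force and the opening at its end, in the units of the state.
- env.sense(): the state, without advancing time (a new reading comes with each control period).
- env.camera(name): name is "scene" or "top" or "wrist"; returns a dict with "img" (420x560x3 uint8, blue, green, red), "z_map" (420x560 float32, m along the optical axis (not along the pixel's ray), 0 where there is no reading), "camera_matrix" (3x3 intrinsics, pixels), "cam_to_world" (4x4, takes a point from camera to world coordinates); the wrist camera has in their place "mount" (4x4, takes a point from camera to tool coordinates, whose origin is the TCP and whose axes are the tool frame's). Camera axes: x right, y up, looking along -z (the intrinsics and any distortion apply to the point x, -y, -z); pixel columns grow to the right and rows downward; lengths in m; the calibration is good to about 2 mm. A picture is of the moment at which its call begins: read the wrist's pose just before it.
- env.close_job(): hands the job in, once; it reports no verdict.
Trained networks look in the newest picture that a camera, given by its name, has taken for a name from the list of things; names that differ only in an ending like _2 or _b are one class to them, and where a whole thing is asked for, a point or a joint stands for the part that bears it (a point fixed in the world has none). Each returns a list of dicts, best first, with "p" (0 to 1); they miss things now and then, are a little off and sometimes report something else, mostly with a low value. They report only what shows in the picture. A call takes as long as a camera call.
- env.spot_in(name, camera): "point" ([x, y, z] in m, in world coordinates, good to about 4 mm: the middle of the surface that is visible of it).
The state is a dict: "time_s": time; "q": joint angles; "joint_vel": joint speeds; "joint_torque": joint torques, N m; "position": TCP position; "ee_rot": TCP orientation; "ft_force": force on the tool from outside, world axes, zero at the start; "torque": the same for the moment, N m; "gripper_width": opening from 0.0 (shut) to 1.0 (fully open).
Only numpy, scipy, OpenCV 4.12 (cv2) and the standard library are available. Lean on these libraries where they do the work, as an engineer would, in place of code of your own. Each camera call takes 0.05 s, during which the arm holds its last target.

## Working session

There is one attempt and no reset: what is moved stays moved. The work goes in short steps, Python scripts to look and compute and a tool call to move; the robot and the scene stay as the last step left them, time stands still between calls to the robot, and variables do not carry over. Pictures are saved under pics/ and viewed, and the job is handed in when it is done.

Besides the shell and the picture viewer there is one more tool, called by a JSON object that holds its "name" and its "arguments". step_arm: Moves the arm, as the interface text tells. Its arguments: {"type":"object","properties":{"steps":{"type":"array","items":{"type":"array","items":{"type":"number"}}},"squeeze":{"type":"number"}},"required":["steps"]}

```bash
mkdir -p pics
cat > h.py <<'E'
import numpy as np,cv2
from cell import env
def look(n,f):
    c=env.camera(n); cv2.imwrite('pics/'+f,c['img']); np.savez(''+n+'.npz',**c); return c
def world(c,u,v,T=None,z=None):
    T=c['cam_to_world'] if T is None else T
    K=c['camera_matrix']; z=c['z_map'][int(v),int(u)] if z is None else z
    p=np.array([(u-K[0,2])/K[0,0]*z,-(v-K[1,2])/K[1,1]*z,-z,1]); return (T@p)[:3]
E
python3 - <<'E'
from h import *
for n in ['scene','top']:
    c=look(n,n+'1.png'); print(c.keys())
    for t in ['left_grip','right_grip','press_pad','fastener_left','cover','unit','wellplate','bottle','adapter']:
        print(n,t,[(np.round(d['point'],3).tolist(),round(d['p'],2)) for d in env.spot_in(t,n)][:3])
s=env.sense();print(s)
E
```

```text
dict_keys(['img', 'z_map', 'camera_matrix', 'cam_to_world'])
scene left_grip [([0.507, 0.049, 0.152], 0.85)]
scene right_grip [([0.558, -0.016, 0.124], 0.61), ([0.49, -0.066, 0.152], 0.58)]
scene press_pad [([0.559, -0.014, 0.126], 0.97)]
scene fastener_left [([0.509, 0.048, 0.151], 0.75)]
scene cover [([0.553, -0.019, 0.123], 0.78)]
scene unit [([0.631, -0.02, 0.113], 0.8)]
scene wellplate [([0.524, 0.223, 0.019], 0.76), ([0.494, -0.069, 0.149], 0.27)]
scene bottle [([0.406, -0.212, 0.076], 0.6)]
scene adapter [([0.53, -0.254, 0.048], 0.82)]
dict_keys(['img', 'z_map', 'camera_matrix', 'cam_to_world'])
top left_grip [([0.5, 0.05, 0.164], 0.67)]
top right_grip [([0.486, -0.069, 0.16], 0.68)]
top press_pad [([0.543, -0.019, 0.123], 0.69)]
top fastener_left [([0.497, 0.049, 0.16], 0.73), ([0.509, -0.26, 0.049], 0.2)]
top cover [([0.543, -0.018, 0.119], 0.84)]
top unit [([0.526, -0.014, 0.107], 0.6)]
top wellplate [([0.505, 0.223, 0.018], 0.79)]
top bottle [([0.384, -0.203, 0.092], 0.8)]
top adapter [([0.508, -0.256, 0.051], 0.72)]
{'time_s': 1.0, 'q': array([ 1.03241477e+00,  3.50688862e-01,  1.65178564e+00, -3.90806960e-05,
        1.13907096e+00, -8.46037830e-02]), 'joint_vel': array([ 1.16936878e-03,  4.55086583e-04, -1.31079084e-03, -1.28819987e-03,
        3.60668186e-04, -4.38502082e-05]), 'joint_torque': array([ 2.88114737e-03, -4.97246611e+01, -2.85493022e+01,  7.00831041e-02,
        2.19295191e-02, -3.05561230e-05]), 'position': array([0.2410883 , 0.49434503, 0.21864413]), 'ee_rot': array([ 3.14155330e+00, -4.40239014e-05,  1.11703490e+00]), 'ft_force': array([ 0.55462668, -0.65332356, -0.43015276]), 'torque': array([-0.00926353,  0.02010577,  0.05834204]), 'gripper_width': 1.0017103128942733}
```

View pics/scene1.png

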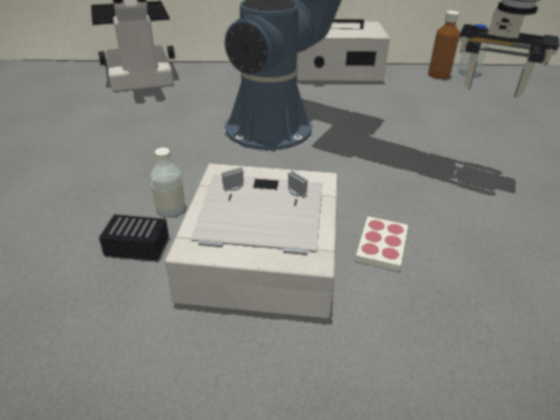

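View pics/top1.png

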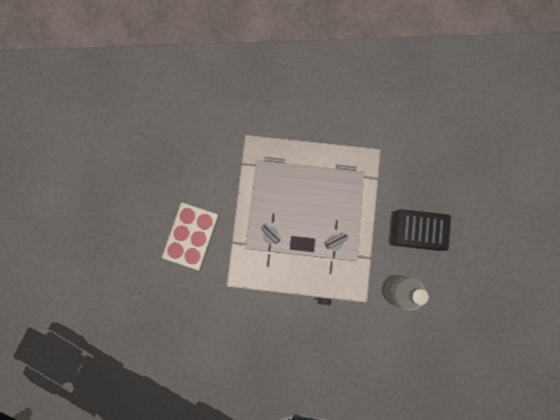

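Run:
```python
from h import *
c=dict(np.load('top.npz')); im=c['img']
cv2.imwrite('pics/topz.png',cv2.resize(im[120:320,210:400],None,fx=4,fy=4,interpolation=cv2.INTER_CUBIC)[:600,:])
cv2.imwrite('pics/topz.png',cv2.resize(im[205:280,235:375],None,fx=5.5,fy=5.5,interpolation=cv2.INTER_CUBIC))
H,W=c['z_map'].shape
v,u=np.mgrid[:H,:W];K=c['camera_matrix'];z=c['z_map']
P=np.stack([(u-K[0,2])/K[0,0]*z,-(v-K[1,2])/K[1,1]*z,-z,np.ones_like(z)],-1)@c['cam_to_world'].T
P=P[...,:3]; np.save('topP.npy',P)
print(K, c['cam_to_world'])
# unit top
def w(u,v): return np.round(P[v,u],4)
for q in [(243,140),(376,152),(365,296),(232,285),(271,215),(268,262),(336,222),(331,270),(302,243),(271,234),(336,241)]: print(q,w(*q))
for lo,hi,y0,y1 in [(252,290,215,255),(320,352,222,262)]:
    s=P[y0:y1,lo:hi].reshape(-1,3); m=s[:,2]>0.142; q=s[m]; print(len(q),q.mean(0)); 
    cc=np.cov(q[:,:2].T); e,V=np.linalg.eigh(cc); print(e**.5,np.arctan2(V[1,1],V[0,1]))
```

```text
[[429.63691033   0.         273.1480636 ]
 [  0.         429.63691033 211.57898605]
 [  0.           0.           1.        ]] [[-0.0281076   0.99421788 -0.1036377   0.46014342]
 [-0.9995317  -0.02920881 -0.00912298  0.0352901 ]
 [-0.01209736  0.10333275  0.99457327  0.93660751]
 [ 0.          0.          0.          1.        ]]
(243, 140) [0.7197 0.1065 0.0021]
(376, 152) [ 0.6576 -0.1617  0.1096]
(365, 296) [ 0.3808 -0.1261  0.1107]
(232, 285) [0.4082 0.125  0.1108]
(271, 215) [0.5381 0.047  0.127 ]
(268, 262) [0.4497 0.0554 0.113 ]
(336, 222) [ 0.5211 -0.075   0.1287]
(331, 270) [ 0.4313 -0.064   0.111 ]
(302, 243) [ 0.4833 -0.0093  0.1366]
(271, 234) [0.5001 0.0473 0.1663]
(336, 241) [ 0.4844 -0.069   0.1617]
183 [0.50105384 0.04713362 0.18325275]
[0.00476858 0.01352012] -2.5253278149301206
182 [ 0.48548721 -0.06892551  0.17088877]
[0.00422498 0.01662482] 1.9132210457369467
```

View pics/topz.png

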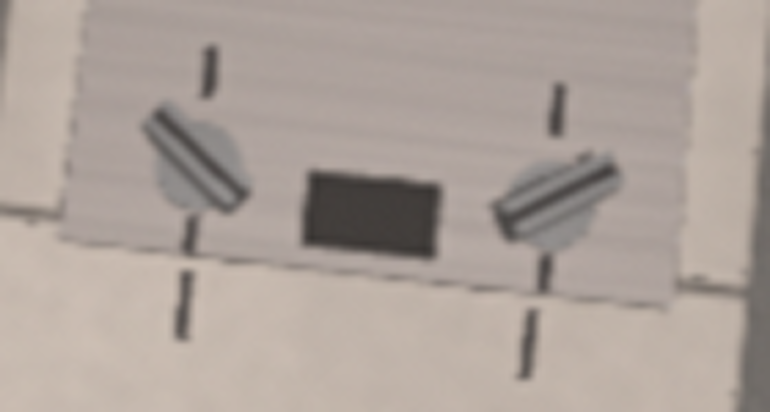

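Run:
```python
from h import *
c=dict(np.load('top.npz'));K=c['camera_matrix'];T=c['cam_to_world']
def ray(X,Y,h,s=5.5):
    u=235+(X+.5)/s-.5;v=205+(Y+.5)/s-.5
    d=T[:3,:3]@np.array([(u-K[0,2])/K[0,0],-(v-K[1,2])/K[1,1],-1]);o=T[:3,3]
    return o+d*(h-o[2])/d[2]
a=lambda p,q:np.arctan2(*(q-p)[[1,0]])
L=[ray(158,113,.165),ray(238,200,.165)];R=[ray(505,220,.165),ray(615,170,.165)]
print('L',L,sum(L)/2,a(*L)%np.pi,np.linalg.norm(L[0]-L[1]));print('R',R,sum(R)/2,a(*R)%np.pi)
m=[ray(187,275,.11),ray(181,338,.11)];print('mark',a(m[1],m[0]),m)
m2=[ray(531,315,.11),ray(524,377,.11)];print('mark',a(m2[1],m2[0]),m2)
d=m[0]+m[1]-m2[0]-m2[1];print('yaw from marks',np.arctan2(-d[0],d[1]),np.linalg.norm(d)/2)
d=sum(L)-sum(R);print('yaw wings',np.arctan2(-d[0],d[1]),np.linalg.norm(d)/2)
P=[ray(311,172,.136),ray(440,184,.136),ray(302,243,.136),ray(434,257,.136)];print('pad',sum(P)/4,a(P[2],P[0]),a(P[1],P[0])-np.pi/2)
```

```text
L [array([0.5165374 , 0.06074857, 0.165     ]), array([0.48737272, 0.03540524, 0.165     ])] [0.50195506 0.0480769  0.165     ] 0.7154062650260675 0.03863758159235677
R [array([ 0.47840413, -0.05120124,  0.165     ]), array([ 0.49362025, -0.08763371,  0.165     ])] [ 0.48601219 -0.06941747  0.165     ] 1.9664274506847113
mark -0.12246912452371549 [array([0.46376516, 0.05392281, 0.11      ]), array([0.44206659, 0.05659359, 0.11      ])]
mark -0.15484285792449234 [array([ 0.44660099, -0.06502568,  0.11      ]), array([ 0.42537604, -0.06171263,  0.11      ])]
yaw from marks -0.14173674639061357 0.11982897908868008
yaw wings -0.13486680600841902 0.11857109103882997
pad [ 0.48240875 -0.00959754  0.136     ] -0.15847195788707633 -0.1214666260505437
```

```bash
cat >> h.py <<'E'
from scipy.spatial.transform import Rotation as Ro
YAW=-0.14
def axis(tilt=0.1): return np.array([np.sin(tilt)*np.cos(YAW),np.sin(tilt)*np.sin(YAW),np.cos(tilt)])
def Rt(yaw,tilt=0.1):
    B=Ro.from_rotvec(tilt*np.array([-np.sin(YAW),np.cos(YAW),0]))
    return B*Ro.from_euler('xyz',[np.pi,0,yaw])
def goto(p,R,n=1):
    s=env.sense(); dr=(R*Ro.from_euler('xyz',s['ee_rot']).inv())
    dp=np.array(p)-s['position']; rv=dr.as_rotvec()
    print('t',s['time_s'],'pos',s['position'],'|d|',np.linalg.norm(dp),'|r|',np.linalg.norm(rv))
    print('dp',np.round(dp,4).tolist(),'rv',np.round(rv,4).tolist())
GL=np.array([0.5012,0.0482,0.156]);GR=np.array([0.4852,-0.0693,0.156])
E
python3 - <<'E'
from h import *
print(Rt(0).as_matrix()[:,2], axis())
goto(GL-axis()*0.016+axis()*.065,Rt(2.286))
E
```

```text
[-0.09885665  0.01393107 -0.99500417] [ 0.09885665 -0.01393107  0.99500417]
t 1.0 pos [0.2410883  0.49434503 0.21864413] |d| 0.5196627411661668 |r| 1.172740049669354
dp [0.265, -0.4468, -0.0139] rv [0.0701, 0.0794, 1.1679]
```

{"name": "step_arm", "arguments": {"steps": [[0.03,-0.05,0,0.008,0.009,0.13,0.09],[0.06,-0.1,0,0.016,0.018,0.26,0.08],[0.09,-0.15,0,0.023,0.026,0.39,0.07],[0.12,-0.2,0,0.031,0.035,0.52,0.06],[0.15,-0.25,0,0.039,0.044,0.65,0.05]], "squeeze": 30}}

```text
time_s: 1.62
position: [0.3919, 0.2427, 0.2189]
ee_rot: [-3.094, -0.033, 1.771]
ft_force: [0.2, 0.6, -0.2]
gripper_width: 0.591
```

Run:
```python
from h import *
goto(GL-axis()*0.016+axis()*.065,Rt(2.286))
```

```text
t 1.625 pos [0.39185999 0.24267796 0.21889527] |d| 0.22655148517389526 |r| 0.5156905964078837
dp [0.1142, -0.1952, -0.0141] rv [0.0302, 0.0356, 0.5136]
```

{"name": "step_arm", "arguments": {"steps": [[0.03,-0.05,0,0.008,0.009,0.13,0.045],[0.06,-0.1,0,0.016,0.018,0.26,0.04],[0.09,-0.15,0,0.023,0.026,0.39,0.04],[0.114,-0.195,0,0.03,0.036,0.514,0.04],[0.114,-0.195,-0.005,0.03,0.036,0.514,0.04]]}}

```text
time_s: 2.25
position: [0.5072, 0.0452, 0.2138]
ee_rot: [-3.076, -0.075, 2.282]
ft_force: [-0.6, 0.4, -0.0]
gripper_width: 0.432
```

Run:
```python
from h import *
goto(GL-axis()*0.016,Rt(2.286))
s=env.sense(); print(s['gripper_width'])
c=look('wrist','w1.png')
for t in ['left_grip','right_grip']: print([(np.round(d['point'],3).tolist(),round(d['p'],2)) for d in env.spot_in(t,'wrist')])
```

```text
t 2.25 pos [0.50715936 0.04523269 0.21377133] |d| 0.07414491068457063 |r| 0.0018336454599648393
dp [-0.0075, 0.0032, -0.0737] rv [0.0005, 0.0003, 0.0017]
0.43215465270912895
[([0.499, 0.048, 0.157], 0.76)]
[([0.478, -0.067, 0.16], 0.97)]
```

View pics/w1.png

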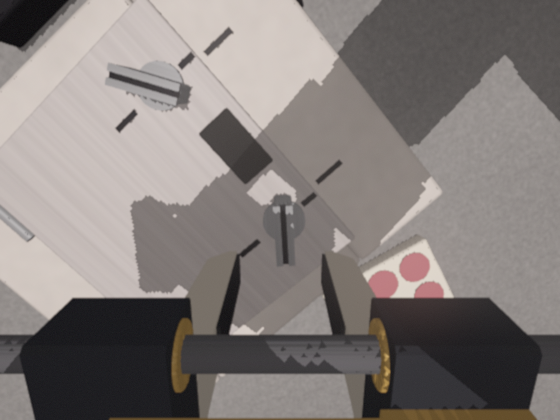

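{"name": "step_arm", "arguments": {"steps": [[-0.002,0.001,-0.02,0,0,0,0.04],[-0.004,0.002,-0.04,0,0,0,0.04],[-0.006,0.003,-0.06,0,0,0,0.04],[-0.0075,0.003,-0.0735,0,0,0,0.04],[-0.0075,0.003,-0.0735,0,0,0,0.04]]}}

```text
time_s: 3.02
position: [0.4972, 0.0519, 0.1397]
ee_rot: [-3.074, -0.077, 2.283]
ft_force: [0.1, 0.4, -0.3]
gripper_width: 0.432
```

{"name": "step_arm", "arguments": {"steps": [[0,0,0,0,0,0,0.02],[0,0,0,0,0,0,0.005],[0,0,0,0,0,0,0.005],[0,0,0,0,0,0,0.005]], "squeeze": 30}}

```text
time_s: 3.52
position: [0.4995, 0.0494, 0.1402]
ee_rot: [-3.075, -0.07, 2.285]
ft_force: [10.2, -17.9, -6.7]
gripper_width: 0.125
```

Run:
```python
from h import *
s=env.sense(); print(s['gripper_width'])
goto(GL-axis()*0.016,Rt(1.431))
```

```text
0.1251506319871836
t 3.525 pos [0.49949227 0.04938684 0.14015651] |d| 0.0009751530677223994 |r| 0.8556282397668203
dp [0.0001, -0.001, -0.0001] rv [-0.0787, 0.0129, -0.8519]
```

{"name": "step_arm", "arguments": {"steps": [[0,0,0,-0.015,0.002,-0.16,0.005],[0,0,0,-0.03,0.005,-0.32,0.005],[0,0,0,-0.045,0.007,-0.48,0.005],[0,0,0,-0.059,0.01,-0.64,0.005],[0,0,0,-0.074,0.012,-0.8,0.005]]}}

```text
time_s: 4.15
position: [0.4994, 0.0497, 0.1402]
ee_rot: [-3.042, -0.005, 1.477]
ft_force: [0.5, 3.2, -1.5]
gripper_width: 0.122
```

Run:
```python
from h import *
s=env.sense(); print(s['gripper_width'],s['ft_force'],s['torque'])
goto(GL-axis()*0.016,Rt(1.431))
```

```text
0.12245612138766637 [ 0.46965724  3.18540185 -1.47707883] [ 0.65887068 -0.11956432  0.00571486]
t 4.15 pos [0.49942364 0.04967065 0.14015827] |d| 0.001265275457961709 |r| 0.04659992323468048
dp [0.0002, -0.0012, -0.0001] rv [-0.0049, 0.0007, -0.0463]
```

{"name": "step_arm", "arguments": {"steps": [[0,0,0,-0.005,0.001,-0.045,0.005],[0,0,0,-0.005,0.001,-0.045,0.005],[0,0,0,-0.005,0.001,-0.045,0.03],[0,0,0,-0.005,0.001,-0.045,0.04],[0,0,0,-0.005,0.001,-0.045,0.04]]}}

```text
time_s: 4.78
position: [0.4995, 0.0497, 0.1403]
ee_rot: [-3.041, 0.0, 1.433]
ft_force: [0.5, 0.5, -0.6]
gripper_width: 0.398
```

{"name": "step_arm", "arguments": {"steps": [[0.0025,-0.0005,0.025,0,0,0,0.04],[0.005,-0.001,0.05,0,0,0,0.04],[0.007,-0.001,0.07,0,0,0,0.04],[0.007,-0.001,0.07,0,0,0,0.04]]}}

```text
time_s: 5.28
position: [0.5072, 0.0486, 0.2113]
ee_rot: [-3.044, -0.0, 1.433]
ft_force: [-0.2, -0.4, -0.5]
gripper_width: 0.431
```

Run:
```python
from h import *
goto(GR-axis()*0.016+axis()*.065,Rt(0.395))
c=look('wrist','w2.png'); np.save('wT.npy',0)
c=look('top','top2.png'); cv2.imwrite('pics/top2z.png',cv2.resize(c['img'][205:280,235:375],None,fx=5.5,fy=5.5,interpolation=cv2.INTER_CUBIC))
```

```text
t 5.275 pos [0.50715038 0.0486165  0.21127153] |d| 0.12000351869197097 |r| 1.0378138600257392
dp [-0.0171, -0.1186, -0.0065] rv [-0.1011, 0.0165, -1.0327]
```

View pics/w2.png

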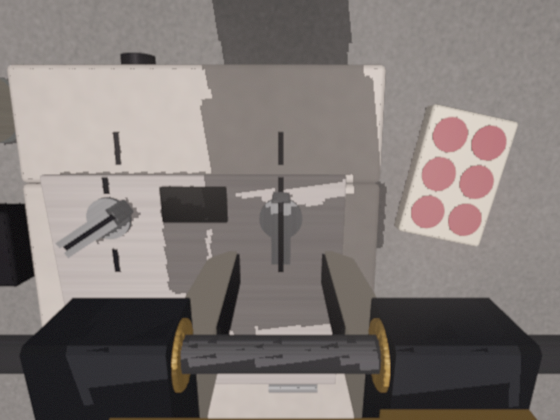

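View pics/top2z.png

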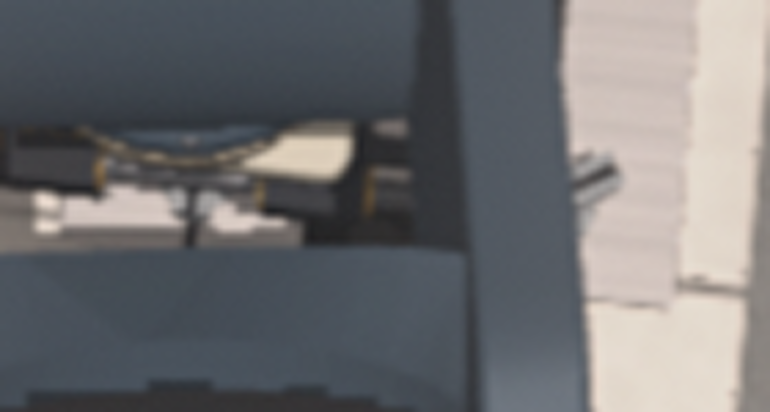

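{"name": "step_arm", "arguments": {"steps": [[-0.003,-0.024,0.01,-0.018,0.003,-0.18,0.04],[-0.006,-0.048,0.01,-0.036,0.006,-0.36,0.04],[-0.01,-0.072,0.01,-0.054,0.009,-0.54,0.04],[-0.013,-0.096,0.01,-0.072,0.012,-0.72,0.04],[-0.017,-0.1186,0,-0.09,0.015,-0.9,0.04]]}}

```text
time_s: 6.0
position: [0.4888, -0.0707, 0.2088]
ee_rot: [-3.077, 0.081, 0.525]
ft_force: [-0.5, -0.5, -0.1]
gripper_width: 0.43
```

{"name": "step_arm", "arguments": {"steps": [[0,0,0,-0.013,0.002,-0.133,0.04],[0,0,0,-0.013,0.002,-0.133,0.04]]}}

```text
time_s: 6.25
position: [0.4883, -0.0708, 0.2078]
ee_rot: [-3.087, 0.09, 0.392]
ft_force: [0.5, 0.4, -0.4]
gripper_width: 0.431
```

Run:
```python
from h import *
goto(GR-axis()*0.016,Rt(0.395))
c=look('wrist','w3.png')
```

```text
t 6.25 pos [ 0.48828971 -0.07079525  0.20777517] |d| 0.06787797604164603 |r| 0.008129458367461198
dp [-0.0047, 0.0017, -0.0677] rv [-0.0017, -0.0053, 0.0059]
```

View pics/w3.png

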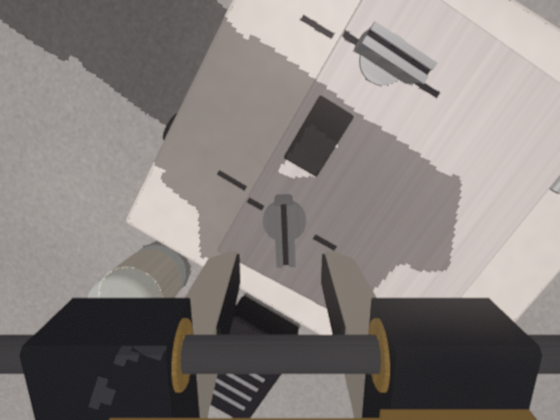

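{"name": "step_arm", "arguments": {"steps": [[-0.001,0.0005,-0.02,0,0,0,0.04],[-0.002,0.001,-0.04,0,0,0,0.04],[-0.004,0.0015,-0.06,0,-0.005,0.005,0.04],[-0.0047,0.0017,-0.0675,0,-0.005,0.006,0.04],[-0.0047,0.0017,-0.0675,0,-0.005,0.006,0.04]]}}

```text
time_s: 6.92
position: [0.4837, -0.0687, 0.1405]
ee_rot: [-3.088, 0.085, 0.401]
ft_force: [0.1, -0.6, 0.0]
gripper_width: 0.426
```

{"name": "step_arm", "arguments": {"steps": [[0,0,0,0,0,0,0.02],[0,0,0,0,0,0,0.005],[0,0,0,0,0,0,0.005],[0,0,0,0,0,0,0.005]], "squeeze": 30}}

```text
time_s: 7.42
position: [0.4837, -0.0688, 0.1407]
ee_rot: [-3.089, 0.086, 0.402]
ft_force: [-1.5, -0.5, 2.4]
gripper_width: 0.127
```

Run:
```python
from h import *
s=env.sense(); print(s['gripper_width'])
goto(GR-axis()*0.016,Rt(1.43))
```

```text
0.12745046356006148
t 7.425 pos [ 0.48367647 -0.06882809  0.140676  ] |d| 0.0006486041173971905 |r| 1.0306037580344019
dp [-0.0001, -0.0002, -0.0006] rv [0.1008, -0.0156, 1.0255]
```

{"name": "step_arm", "arguments": {"steps": [[0,0,0,0.016,-0.002,0.16,0.005],[0,0,0,0.032,-0.005,0.32,0.005],[0,0,0,0.047,-0.007,0.48,0.005],[0,0,0,0.063,-0.01,0.64,0.005],[0,0,0,0.079,-0.012,0.8,0.005]]}}

```text
time_s: 8.05
position: [0.4835, -0.069, 0.1408]
ee_rot: [-3.043, 0.022, 1.21]
ft_force: [-2.3, -2.4, 1.6]
gripper_width: 0.128
```

Run:
```python
from h import *
goto(GR-axis()*0.016,Rt(1.43))
```

```text
t 8.05 pos [ 0.48347405 -0.06901853  0.14075516] |d| 0.0006929415480227208 |r| 0.22134948141471367
dp [0.0001, -0.0001, -0.0007] rv [0.0218, -0.004, 0.2202]
```

{"name": "step_arm", "arguments": {"steps": [[0,0,0,0.011,-0.002,0.11,0.005],[0,0,0,0.022,-0.004,0.225,0.005],[0,0,0,0.022,-0.004,0.225,0.005],[0,0,0,0.022,-0.004,0.225,0.03],[0,0,0,0.022,-0.004,0.225,0.04]]}}

```text
time_s: 8.68
position: [0.4835, -0.069, 0.1408]
ee_rot: [-3.042, -0.0, 1.433]
ft_force: [-0.3, -0.2, 0.4]
gripper_width: 0.293
```

{"name": "step_arm", "arguments": {"steps": [[0,0,0,0,0,0,0.04],[0.0025,-0.0005,0.025,0,0,0,0.04],[0.005,-0.001,0.05,0,0,0,0.04],[0.007,-0.001,0.07,0,0,0,0.04],[0.007,-0.001,0.07,0,0,0,0.04]]}}

```text
time_s: 9.3
position: [0.4912, -0.0701, 0.2117]
ee_rot: [-3.044, 0.0, 1.433]
ft_force: [-0.8, 1.2, -0.8]
gripper_width: 0.43
```

Run:
```python
from h import *
goto([0.482,-0.0096,.19],Rt(1.43,0.03))
c=look('wrist','w4.png')
```

```text
t 9.3 pos [ 0.49118421 -0.07007528  0.21168631] |d| 0.06489919733205324 |r| 0.06748233958499095
dp [-0.0092, 0.0605, -0.0217] rv [-0.0093, -0.0668, -0.0029]
```

View pics/w4.png

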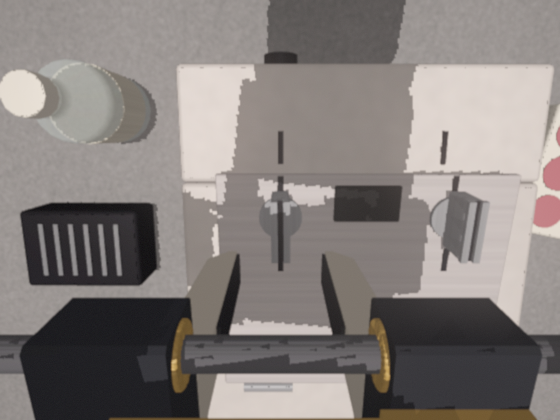

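{"name": "step_arm", "arguments": {"steps": [[-0.005,0.03,0,-0.005,-0.033,0,0.02],[-0.009,0.0605,0,-0.009,-0.067,0,0.0],[-0.009,0.0605,0,-0.009,-0.067,0,0.0],[-0.009,0.0605,0,-0.009,-0.067,0,0.0],[-0.009,0.0605,0,-0.009,-0.067,0,0.0]]}}

```text
time_s: 9.98
position: [0.4817, -0.0101, 0.2103]
ee_rot: [-3.109, -0.0, 1.432]
ft_force: [0.2, 0.6, -0.3]
gripper_width: 0.001
```

Run:
```python
from h import *
s=env.sense();T0=np.eye(4);T0[:3,:3]=Ro.from_euler('xyz',s['ee_rot']).as_matrix();T0[:3,3]=s['position']
goto([0.482,-0.0096,.138],Rt(1.43,0.03))
c=look('wrist','w5.png');T=T0@c['mount'];np.save('T5.npy',T)
print([(np.round(d['point'],3).tolist(),round(d['p'],2)) for d in env.spot_in('press_pad','wrist')])
```

```text
t 9.975 pos [ 0.48168037 -0.01012475  0.21026283] |d| 0.07226543831528678 |r| 0.0032271295565180088
dp [0.0003, 0.0005, -0.0723] rv [-0.0006, -0.0023, -0.0022]
[([0.49, -0.007, 0.13], 0.97), ([0.502, -0.236, 0.05], 0.21)]
```

View pics/w5.png

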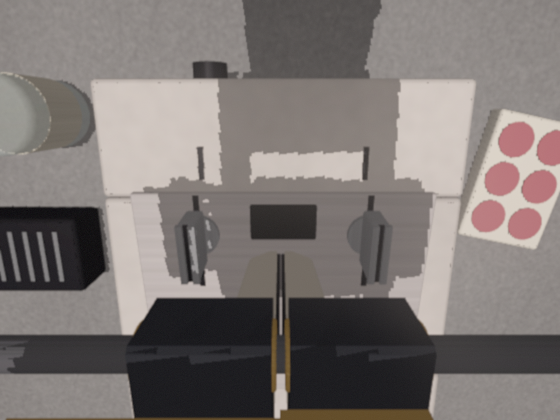

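{"name": "step_arm", "arguments": {"steps": [[0,0,-0.03,0,0,0,0],[0,0,-0.055,0,0,0,0],[0,0,-0.068,0,0,0,0],[0,0,-0.075,0,0,0,0],[0,0,-0.079,0,0,0,0]]}}

```text
time_s: 10.7
position: [0.4817, -0.0101, 0.1316]
ee_rot: [-3.109, -0.0, 1.432]
ft_force: [-1.6, -0.8, 4.0]
gripper_width: 0.004
```

{"name": "step_arm", "arguments": {"steps": [[0,0,-0.003,0,0,0,0],[0,0,-0.006,0,0,0,0],[0,0,-0.008,0,0,0,0],[0,0,-0.01,0,0,0,0],[0,0,-0.01,0,0,0,0]]}}

```text
time_s: 11.32
position: [0.4813, -0.0101, 0.1219]
ee_rot: [-3.109, -0.0, 1.432]
ft_force: [-6.2, 0.3, 7.3]
gripper_width: 0.006
```

{"name": "step_arm", "arguments": {"steps": [[0,0,-0.001,0,0,0,0],[0,0,-0.002,0,0,0,0],[0,0,-0.003,0,0,0,0],[0,0,-0.003,0,0,0,0]]}}

```text
time_s: 11.82
position: [0.4812, -0.01, 0.12]
ee_rot: [-3.108, -0.0, 1.432]
ft_force: [-8.6, -0.2, 16.8]
gripper_width: 0.008
```

{"name": "step_arm", "arguments": {"steps": [[0,0,-0.002,0,0,0,0],[0,0,-0.0025,0,0,0,0],[0,0,-0.0025,0,0,0,0],[0,0,-0.0025,0,0,0,0]]}}

```text
time_s: 12.32
position: [0.4812, -0.01, 0.1195]
ee_rot: [-3.109, 0.0, 1.433]
ft_force: [-13.0, 1.3, 29.3]
gripper_width: 0.006
```

Run:
```python
from h import *
c=look('wrist','w6.png');s=env.sense();print(s['time_s'],s['position'],s['ft_force'])
c=look('scene','s2.png');cv2.imwrite('pics/s2z.png',cv2.resize(c['img'][150:270,160:350],None,fx=4,fy=4,interpolation=cv2.INTER_CUBIC))
```

```text
12.375 [ 0.48125583 -0.01004536  0.11951385] [-12.64976394   0.71549993  29.68620221]
```

View pics/w6.png

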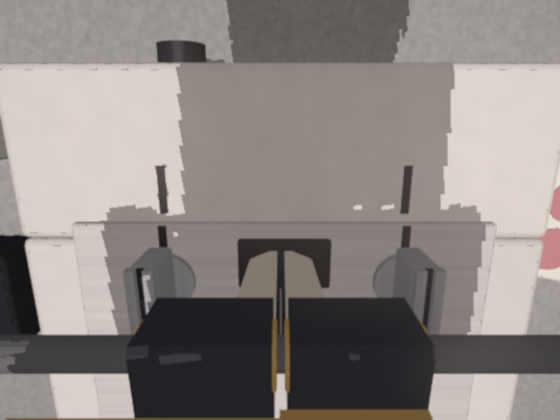

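View pics/s2z.png

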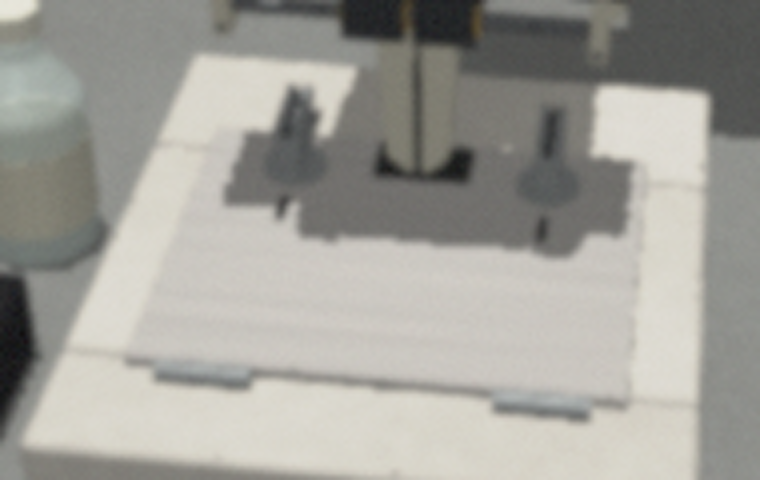

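The wrist picture shows the cover marks continuing straight into the frame marks (columns 162 and 406), and the cover edge lies against its frame. The scene picture shows both wings in line and the shut fingers on the black pad.

Run:
```python
from h import *
env.close_job(); s=env.sense();print(s['time_s'],s['position'],s['ft_force'])
```

```text
the job is handed in; nothing more can be done
the job is handed in; nothing more can be done
```

I turned both fasteners into line with the black marks while the cover was still up, then pressed the cover flush with the shut fingers on its pad. I handed the job in at about 12.4 s, still holding it down. The interface gives no verdict.

- **Fasteners:** I turned the left one by about −0.85 rad and the right one by about +1.03 rad. After each turn the wrist picture showed the slot in line with its marks. The fastener angles were only judged from pictures, not measured again as numbers.
- **Cover:** The fingertips stopped at z ≈ 0.1195 m; a flush pad should be at 0.120 m. The force rose steeply there, and the cover marks ran straight into the frame marks.
- **Force:** The last reading was about 30 N down on the pad, with about 13 N sideways from friction. That is above the 3 N required and below the limits.
- **Bystanders:** I never approached the well plate, the bottle or the adapter. The later pictures showed nothing out of place, but I did not measure their positions again.
- **Disagreements:**
  - The first network reports for the pad and the right fastener in the scene camera mixed up the pad, cover and fasteners, so I used positions from the top camera instead.
  - When the gripper closed on the left wing, the tool was a few mm off and gave a brief side force of about 20 N, which went away once the turn began.

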